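# Free the stuck tube block from the dry bath

### The job

Take the cover plate off the tube block in the dry bath and lay it squarely on top of the pile of two spare covers, and let go of it. The block is jammed in its pocket: grip it and rock it over to the left, then to the right (as seen from the robot, facing the bath's front panel), and on from side to side until it frees, without hoisting the bath off its foot pad. Finish while holding the block upright, just clear above the pocket; do not put it down, and leave the other things on the bench alone.

Things in the scene. Friction and masses are not known exactly. Their poses are not given: they have to be found in the camera images.
- bath_pad: black rubber foot pad 150 x 130 x 4 mm fixed to the bench under the dry bath; origin at the centre of its underside, on the bench. +x runs from the bath's front panel (display and knob, roughly towards the robot) to its back, +y to the bath's left as seen facing the panel, z up. The bath: white box, 170 (x) x 150 (y) x 75 mm, centred on the pad, top 79 mm above the bench.
- bath (a joint): how far the dry bath has been lifted straight up off its foot pad, m; 0 = standing. The bath (2.5 kg) cannot slide or turn, but about 25 N of net upward pull lifts it, less than a straight pull on the jammed block needs (about 40 N).
- pocket (a point): centre of the mouth of the bath's pocket, in the plane of the bath's top (79 mm above the bench); axes as the bath pad. The pocket is 48 (x) x 58 (y) mm and 25 mm deep.
- bar_left (a point): where the sprung rubber bar (34 mm long, along x) in the pocket's +y (left) wall touches the block's side: 25 mm left of the pocket's centre, 10 mm below its mouth. It presses with about 32 N, gives 4 mm at 2.2 N/mm, and holds the block by friction. When the block leans left it pivots here and its right side slides up.
- bar_right (a point): the same on the right (-y) side, 50 mm from the left bar. When the block leans right it pivots here and its left side slides up.
- block: plain aluminium block 44 (x) x 50 (y) x 60 mm high, four dark tube wells on top, about 0.3 kg; origin at the centre of its underside, z up. Starts on the pocket floor, aligned with the bath, 35 mm of it above the mouth. It can lean about 8 degrees left or right (about its x axis); over 3 counts as rocked, 6 to 8 each way walks it up; free once risen about 16 mm, its underside above the bars.
- cover: flat grey plastic plate 84 (x) x 60 (y) x 8 mm, 55 g, at the start lying loose on top of the block (a little askew); origin at the centre of its underside.
- spare_top: upper of two identical grey plates 84 (x) x 60 (y) x 8 mm piled square on the bench; origin at the centre of its underside, 8 mm above the bench. Its top, 16 mm above the bench, takes the cover.
- spare_low: lower plate of the pile, same size, on the bench.
- amber_bottle: bystander: brown reagent bottle, 70 mm across, 150 mm tall; origin at its base
- white_jar: bystander: white jar, 64 mm across, 85 mm tall; origin at its base
- beaker: bystander: white beaker, 66 mm across, 90 mm tall; origin at its base
- mortar: bystander: white bowl, 90 mm across, 50 mm tall; origin at its base
- vial: bystander: small brown vial, 24 mm across, 45 mm tall; origin at its base
- vial2: bystander: another such vial
- spatula: bystander: spatula 160 mm long lying on the bench
There are look-alikes about, which are no part of the job. What is meant by the bath_pad is not yellow, and is the larger of those in its own colour.

How it is judged:
By the outcome, as a careful person would: the job done as asked, in the order asked, and still so for the second after the job is handed in, while the arm keeps its last pose, push and grip.
It also fails if it takes over 58 s, if anything falls off the work surface, if the arm or the gripper's body presses on something with over 40 N, if the wrist force passes 120 N, or if a joint passes its speed limit or range.

### The arm

A 6-joint arm with a two-finger parallel gripper is mounted at the origin on the work surface. World frame = base frame: x ahead of the robot, y to its left, z up, the work surface at z = 0. Lengths are in m, angles in rad, forces in N, time in s.
With the tool pointing down it reaches from about 0.3 to 0.875 m from the base axis. Payload 6.4 kg.
Tool frame: the origin (TCP) lies midway between the tips of the shut fingers; the grasp point (between the pads) lies ctrl.grip_depth behind it (ctrl.grip_depth is the distance from the TCP to the grasp point, in m); x points along the fingers, y is the direction in which the jaws open and shut, and the axes are right-handed (so a half turn about x gives the same grasp; the last joint's range is limited). The gripper opens to 85 mm and grips with 20 to 120 N. Pads are 22 mm wide; open, the fingers measure 114 mm over their backs; the gripper's body (76 mm by 85 mm) begins 54 mm behind the grasp point. The pads swing forward as they close: fully open they stand 13 mm farther back than shut.
Start: joints at [1.025, 0.181, 1.607, -0, 1.354, -0.206], TCP at [0.192, 0.542, 0.231] pointing down, gripper open.
Joint ranges: [-2.99, 2.99], [-0.89, 2.07], [0.3, 2.58], [-1.14, 4.28], [0, 2.63], [-3.12, 3.12]. Speed limits (rad/s): [2.57, 2.57, 3.01, 3.14, 3.14, 3.14].

### API

Orientations are given as a unit quaternion [w, x, y, z].
In Python, from bench import ctrl gives the robot as it stands.
- The arm moves only by the tool carry_out, never from a script. Its argument "motion" is one flat list of numbers, 7 for each row, row after row: the turn, a rotation vector about the tool's x, y, z in degrees, then the shift along the tool's x, y, z in m, then the gripper's target within -1 to 1 (shut at 1, half-way at 0, fully open at -1). A call has 1 to 10 rows; each row shifts and turns the pose as measured when the row begins, along the tool's axes as they then stand; what a row does not reach is not made up. A row lasts 1/10 s, in which the tool goes at most 50 mm and 8.59 degrees, less where a joint would pass 70% of its speed; a pose out of reach is approached as far as the arm can. A call with a gripper value outside its range is refused whole. The fingers move at their own pace and stop on an object; the grip force is fixed at half the most. Time passes only in rows, so rows that do not move let the fingers close. It gives the time, the measured TCP pose, the force and the opening at its end, in the units of the state.
- ctrl.get_obs(): the state, without advancing time (a new reading comes with each control period).
- ctrl.camera(name): name is "side" or "top"; returns the picture (400x640x3 uint8, blue, green, red); there is no depth.
- ctrl.camera_params(name): a dict with "mtx" (3x3 intrinsics, pixels), "pose" (4x4, takes a point from camera to world coordinates). Camera axes: x right, y down, z forward; pixel columns grow to the right and rows downward; lengths in m; the calibration is good to about 2 mm. A picture is of the moment at which its call begins. camera_params takes no time and is no camera call.
- ctrl.hand_in(): hands the job in, once; it reports no verdict.
Trained networks look in the newest picture that a camera, given by its name, has taken for a name from the list of things; names that differ only in an ending like _2 or _b are one class to them, and where a whole thing is asked for, a point or a joint stands for the part that bears it (a point fixed in the world has none). Each returns a list of dicts, best first, with "conf" (0 to 1); they miss things now and then, are a little off and sometimes report something else, mostly with a low value. They report only what shows in the picture. A call takes as long as a camera call. They do not tell look-alikes from the thing itself.
- ctrl.boxes_of(camera, thing): "point" ([x, y, z] in m, in the coordinates of the camera as it stood for that picture, good to about 4 mm: the middle of the surface that is visible of it).
- ctrl.trace(camera, thing): "pixels" (400x640 bool, what is visible of it).
- ctrl.landmark_of(camera, thing): "point" ([x, y, z] in m, in the coordinates of the camera as it stood for that picture, good to about 4 mm: a listed point, or the origin of a listed thing).
The state is a dict: "time_s": time; "q": joint angles; "dq": joint speeds; "joint_efforts": joint torques, N m; "eef_pos": TCP position; "eef_rot": TCP orientation; "wrist_force": force on the tool from outside, world axes, zero at the start; "torque": the same for the moment, N m; "opening": opening from 0.0 (shut) to 1.0 (fully open).
Only numpy, scipy, OpenCV 4.12 (cv2) and the standard library are available. Lean on these libraries where they do the work, as an engineer would, in place of code of your own. Each camera call takes 0.05 s, during which the arm holds its last target. There are 200 camera calls.

## Working session

There is one attempt and no reset: what is moved stays moved. The work goes in short steps, Python scripts to look and compute and a tool call to move; the robot and the scene stay as the last step left them, time stands still between calls to the robot, and variables do not carry over. Pictures are saved under pics/ and viewed, about 8 in all and at most 12, crops included, and the job is handed in when it is done.

Besides the shell and the picture viewer there is one more tool, called after "Request:" by a JSON object that holds its "api" and its "payload". carry_out: Moves the arm, as the interface text tells. Its arguments: {"type":"object","properties":{"motion":{"type":"array"}},"required":["motion"]}

```bash
ls; mkdir -p pics; cat > h.py <<'E'
import numpy as np, cv2
from bench import ctrl
from scipy.spatial.transform import Rotation as R
def w(cam,p):
    T=np.array(ctrl.camera_params(cam)["pose"]); return T[:3,:3]@np.array(p)+T[:3,3]
def pix(cam,P):
    c=ctrl.camera_params(cam);T=np.linalg.inv(np.array(c["pose"]));p=np.array(c["mtx"])@(T[:3,:3]@np.array(P)+T[:3,3]);return p[:2]/p[2]
def onplane(cam,uv,z):
    c=ctrl.camera_params(cam);T=np.array(c["pose"]);d=T[:3,:3]@np.linalg.solve(np.array(c["mtx"]),[*uv,1]);return T[:3,3]+d*(z-T[2,3])/d[2]
def tool():
    o=ctrl.get_obs();q=o["eef_rot"];return np.array(o["eef_pos"]),R.from_quat([q[1],q[2],q[3],q[0]])
E
python3 - <<'E'
from h import *
np.set_printoptions(precision=4,suppress=True)
o=ctrl.get_obs();print(o,ctrl.grip_depth)
for c in["top","side"]:
    im=ctrl.camera(c);cv2.imwrite(f"pics/{c}0.png",im)
    print(c,np.array(ctrl.camera_params(c)["pose"])[:3])
    for t in["bath_pad","bath","pocket","block","cover","spare_top","spare_low"]:
        for d in ctrl.landmark_of(c,t):
            P=w(c,d["point"]);print(t,round(d["conf"],2),P,pix(c,P).round())
E
```

```text
pics
{'time_s': 0.0, 'q': array([ 1.0247,  0.1815,  1.608 ,  0.    ,  1.3538, -0.2063]), 'dq': array([ 0.0014, -0.0003,  0.0005, -0.0004, -0.0002,  0.0009]), 'joint_efforts': array([  0.001 , -44.4886, -35.1332,  -0.0001,   0.009 ,   0.    ]), 'eef_pos': array([0.1913, 0.5417, 0.2304]), 'eef_rot': array([ 0.6967,  0.119 ,  0.6972, -0.1201]), 'wrist_force': array([ 1.1088, -1.279 ,  0.572 ]), 'torque': array([0.0324, 0.0502, 0.0143]), 'opening': 1.0006970166015057} 0.0187
top [[-0.0039 -0.9821  0.1881  0.3003]
 [-1.      0.0047  0.004   0.0115]
 [-0.0049 -0.1881 -0.9821  1.2954]]
bath_pad 0.74 [0.5351 0.1476 0.003 ] [277. 210.]
bath_pad 0.68 [ 0.7569 -0.2001  0.0004] [405. 130.]Traceback (most recent call last):
  File "<stdin>", line 8, in <module>
ValueError: it knows: amber_bottle, bar_left, bar_right, bath_pad, beaker, block, cover, mortar, pocket, spare_low, spare_top, spatula, vial, white_jar
```

```bash
python3 - <<'E'
from h import *
np.set_printoptions(precision=4,suppress=True)
for c in["top","side"]:
    im=ctrl.camera(c);cv2.imwrite(f"pics/{c}0.png",im)
    print(c,np.array(ctrl.camera_params(c)["pose"])[:3])
    for t in["bath_pad","pocket","bar_left","bar_right","block","cover","spare_top","spare_low"]:
        for d in ctrl.landmark_of(c,t):
            P=w(c,d["point"]);print(t,round(d["conf"],2),P,pix(c,P).round())
E
```

```text
top [[-0.0039 -0.9821  0.1881  0.3003]
 [-1.      0.0047  0.004   0.0115]
 [-0.0049 -0.1881 -0.9821  1.2954]]
bath_pad 0.88 [ 0.7557 -0.1948  0.0004] [403. 130.]
bath_pad 0.78 [0.5361 0.1458 0.0033] [277. 210.]
bath_pad 0.76 [ 0.298   0.1931 -0.003 ] [258. 301.]
pocket 0.92 [ 0.7628 -0.197   0.0791] [408. 117.]
pocket 0.87 [0.2981 0.1955 0.0573] [253. 301.]
pocket 0.82 [0.5371 0.1467 0.0821] [274. 204.]
bar_left 0.82 [ 0.748  -0.175   0.0732] [400. 124.]
bar_left 0.8 [0.527  0.1687 0.0705] [265. 208.]
bar_left 0.77 [0.2905 0.2102 0.0533] [247. 305.]
bar_left 0.71 [ 0.7599 -0.0177 -0.0006] [338. 129.]
bar_left 0.51 [0.5394 0.1429 0.1191] [274. 200.]
bar_right 0.92 [0.5497 0.1256 0.0716] [283. 199.]
bar_right 0.75 [0.3039 0.1737 0.0507] [263. 299.]
bar_right 0.67 [ 0.7719 -0.2206  0.0721] [417. 115.]
cover 0.75 [0.5384 0.1422 0.1182] [274. 200.]
cover 0.72 [0.5294 0.1706 0.0718] [265. 207.]
spare_top 0.67 [ 0.5272 -0.1652  0.0031] [395. 212.]
side [[-0.994  -0.0892  0.0625  0.484 ]
 [-0.1081  0.7366 -0.6676  0.6965]
 [ 0.0135 -0.6704 -0.7419  0.8879]]
bath_pad 0.83 [0.5329 0.1383 0.0014] [328. 273.]
bath_pad 0.71 [ 0.2953  0.1898 -0.0004] [430. 303.]
pocket 0.94 [0.5353 0.145  0.0769] [327. 257.]
pocket 0.77 [0.2999 0.1921 0.0577] [432. 290.]
pocket 0.72 [ 0.7577 -0.1973  0.079 ] [262. 148.]
bar_left 0.88 [0.5289 0.1684 0.0709] [329. 268.]
bar_left 0.88 [0.2905 0.2089 0.0513] [437. 299.]
bar_left 0.75 [ 0.749  -0.1777  0.0687] [264. 156.]
bar_right 0.96 [ 0.7682 -0.226   0.0701] [261. 143.]
bar_right 0.77 [0.3034 0.1712 0.0506] [430. 284.]
bar_right 0.58 [0.5462 0.1194 0.0697] [324. 249.]
block 0.78 [0.5389 0.1408 0.0565] [326. 260.]
cover 0.68 [0.5414 0.1417 0.1119] [325. 246.]
cover 0.59 [ 0.5279 -0.1706  0.008 ] [342. 180.]
spare_top 0.83 [ 0.527  -0.1708  0.0065] [342. 180.]
spare_low 0.52 [ 0.5233 -0.1724  0.0015] [343. 181.]
```

View pics/top0.png

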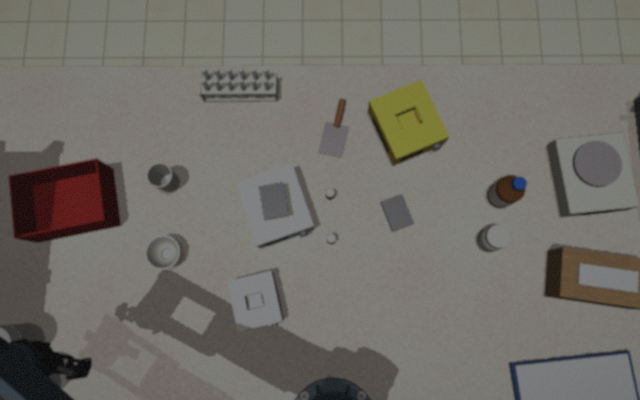

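View pics/side0.png

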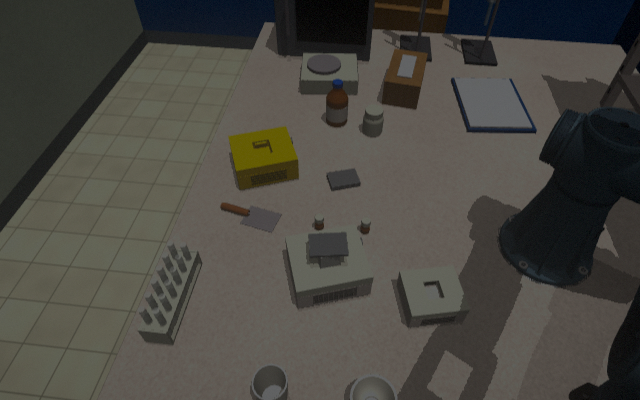

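Bath candidates: yellow (top 408,120; excluded by colour), small white (257,300; too small), large white with the grey plate on its block (277,205; my choice). Plate candidates: the cover on the block (274,200) and the pile (396,212).

```bash
cat > m.py <<'E'
from h import *
def rect(cam,t,z,near,r=0.12):
    for d in ctrl.trace(cam,t):
        m=d["pixels"].astype(np.uint8)
        c=max(cv2.findContours(m,0,2)[0],key=cv2.contourArea).reshape(-1,2)
        W=np.array([onplane(cam,p,z)[:2] for p in c])
        if np.linalg.norm(W.mean(0)-near)>r: continue
        (cx,cy),(a,b),th=cv2.minAreaRect((W*1000).astype(np.float32))
        if a<b: th+=90
        # long axis angle
        print(cam,t,round(d["conf"],2),"c",round(cx,1),round(cy,1),"size",round(a,1),round(b,1),"longaxis",round((th+90)%180-90,1),"bbox",c.min(0),c.max(0))
E
python3 - <<'E'
from m import *
for c in["top","side"]:
    im=ctrl.camera(c)
    rect(c,"cover",.122,[.54,.142]); rect(c,"spare_top",.016,[.527,-.168]); rect(c,"cover",.016,[.527,-.168]);rect(c,"bath_pad",.079,[.54,.142]);rect(c,"block",.114,[.54,.142])
    if c=="top": a=cv2.resize(im[155:255,225:425],None,fx=4,fy=4,interpolation=2)
    else: b=cv2.resize(im[160:310,275:408],(400,450),interpolation=2)
k=np.zeros((450,400,3),np.uint8)
cv2.imwrite("pics/a.png",np.clip(a*1.6,0,255));cv2.imwrite("pics/b.png",np.clip(b*1.6,0,255))
E
```

```text
top cover 0.66 c 536.1 144.1 size 84.2 60.0 longaxis 10.4 bbox [259 183] [287 219]
top spare_top 0.87 c 524.5 -167.2 size 83.1 61.1 longaxis 19.6 bbox [381 195] [411 230]
top bath_pad 0.77 c 530.1 144.4 size 188.6 153.4 longaxis 19.2 bbox [236 164] [313 248]
side cover 0.81 c 535.2 141.2 size 82.6 64.2 longaxis 7.9 bbox [309 232] [347 256]
side spare_top 0.93 c 523.9 -170.1 size 84.0 69.6 longaxis 19.6 bbox [327 168] [359 187]
side bath_pad 0.7 c 530.5 159.9 size 177.2 189.9 longaxis -71.2 bbox [285 224] [373 307]
side block 0.7 c 529.2 180.0 size 45.5 24.2 longaxis 12.4 bbox [318 256] [339 266][ WARN:0@9.674] global loadsave.cpp:1063 imwrite_ Unsupported depth image for selected encoder is fallbacked to CV_8U.
```

View pics/a.png

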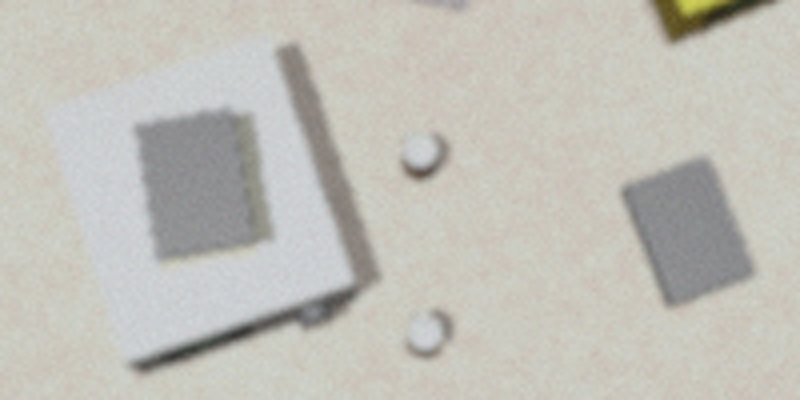

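View pics/b.png

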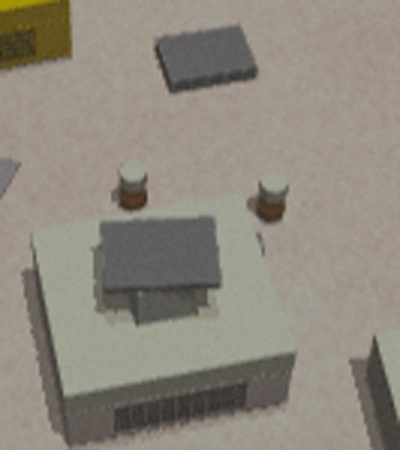

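The crops confirm the choice. The white bath has its knob at top px (303,233) and the askew grey cover at (274,201), and the pile of two is at (396,212). Its yaw is about 19°. Next I'll plan the reach.

```bash
cat > p.py <<'E'
from h import *
def goalR(yaw_deg, sgn=None):
    # tool x down, tool y = +-bath y axis; choose nearer
    a=np.radians(yaw_deg); best=None
    p,r=tool()
    for s in([1,-1] if sgn is None else [sgn]):
        y=s*np.array([-np.sin(a),np.cos(a),0]);x=np.array([0,0,-1.]);z=np.cross(x,y)
        g=R.from_matrix(np.c_[x,y,z]); n=(r.inv()*g).magnitude()
        if best is None or n<best[0]: best=(n,g,s)
    return best[1],best[2]
def plan(P,g,n):
    p,r=tool(); rv=(r.inv()*g).as_rotvec(); print("total turn deg",np.degrees(rv).round(1),"world shift",(np.array(P)-p).round(4),"tool shift now",r.inv().apply(np.array(P)-p).round(4),"in goal frame",g.inv().apply(np.array(P)-p).round(4))
    d=(np.array(P)-p)/n; 
    for i in range(n):
        ri=r*R.from_rotvec(rv*i/n); print(np.r_[np.degrees(rv/n).round(1),ri.inv().apply(d).round(4)].tolist())
E
python3 - <<'E'
from p import *
np.set_printoptions(suppress=True)
c=[onplane("top",(u/4+225,v/4+155),.079) for u,v in[(45,105),(275,42),(355,285),(130,360)]]
print(np.array(c).round(4),np.mean(c,0).round(4))
p,r=tool();print(p,r.as_matrix().round(3))
g,s=goalR(9.5);print(s)
plan([.536,.143,.20],g,14)
E
```

```text
[[0.5954 0.2423 0.079 ]
 [0.6357 0.0977 0.079 ]
 [0.48   0.0469 0.079 ]
 [0.4341 0.1852 0.079 ]] [0.5363 0.143  0.079 ]
[0.19166466 0.5421564  0.23128603] [[ 0.     0.333  0.943]
 [ 0.     0.943 -0.333]
 [-1.     0.     0.   ]]
1
total turn deg [-29.   0.  -0.] world shift [ 0.3443 -0.3992 -0.0313] tool shift now [ 0.0313 -0.2615  0.4577] in goal frame [ 0.0313 -0.4505  0.2737]
[-2.1, 0.0, -0.0, 0.0022, -0.0187, 0.0327]
[-2.1, 0.0, -0.0, 0.0022, -0.0199, 0.032]
[-2.1, 0.0, -0.0, 0.0022, -0.021, 0.0313]
[-2.1, 0.0, -0.0, 0.0022, -0.0221, 0.0305]
[-2.1, 0.0, -0.0, 0.0022, -0.0232, 0.0297]
[-2.1, 0.0, -0.0, 0.0022, -0.0242, 0.0288]
[-2.1, 0.0, -0.0, 0.0022, -0.0253, 0.0279]
[-2.1, 0.0, -0.0, 0.0022, -0.0263, 0.027]
[-2.1, 0.0, -0.0, 0.0022, -0.0272, 0.026]
[-2.1, 0.0, -0.0, 0.0022, -0.0281, 0.025]
[-2.1, 0.0, -0.0, 0.0022, -0.029, 0.024]
[-2.1, 0.0, -0.0, 0.0022, -0.0299, 0.0229]
[-2.1, 0.0, -0.0, 0.0022, -0.0307, 0.0218]
[-2.1, 0.0, -0.0, 0.0022, -0.0315, 0.0207]
```

Request:
{"api": "carry_out", "payload": {"motion": [-3, 0, 0, 0.002, -0.02, 0.032, -1, -3, 0, 0, 0.002, -0.021, 0.031, -1, -3, 0, 0, 0.002, -0.022, 0.031, -1, -3, 0, 0, 0.002, -0.023, 0.03, -1, -3, 0, 0, 0.002, -0.024, 0.029, -1, -3, 0, 0, 0.002, -0.025, 0.028, -1, -3, 0, 0, 0.002, -0.026, 0.027, -1, -3, 0, 0, 0.002, -0.027, 0.026, -1, -3, 0, 0, 0.002, -0.028, 0.025, -1, -2, 0, 0, 0.002, -0.029, 0.024, -1]}}

```text
time_s: 2.6
eef_pos: [0.4577, 0.2646, 0.212]
eef_rot: [0.705, -0.068, 0.702, 0.071]
wrist_force: [0.4, 0.2, -0.4]
opening: 1.003
```

```bash
python3 - <<'E'
from p import *
g,s=goalR(9.5);plan([.536,.143,.15],g,5);print(ctrl.get_obs()["time_s"])
E
```

```text
total turn deg [ 1.7  0.2 -0.2] world shift [ 0.0783 -0.1216 -0.062 ] tool shift now [ 0.0617 -0.1347  0.0529] in goal frame [ 0.062  -0.1328  0.0572]
[0.3, 0.0, -0.0, 0.0123, -0.0269, 0.0106]
[0.3, 0.0, -0.0, 0.0124, -0.0269, 0.0107]
[0.3, 0.0, -0.0, 0.0124, -0.0268, 0.0109]
[0.3, 0.0, -0.0, 0.0124, -0.0267, 0.0111]
[0.3, 0.0, -0.0, 0.0124, -0.0266, 0.0113]
2.6
```

Request:
{"api": "carry_out", "payload": {"motion": [0.4, 0, 0, 0.01, -0.027, 0.011, -1, 0.4, 0, 0, 0.01, -0.027, 0.011, -1, 0.4, 0, 0, 0.01, -0.027, 0.011, -1, 0.4, 0, 0, 0.01, -0.027, 0.011, -1, 0, 0, 0, 0.01, -0.024, 0.011, -1, 0, 0, 0, 0, 0, 0, -1]}}

```text
time_s: 3.2
eef_pos: [0.5431, 0.1359, 0.1611]
eef_rot: [0.708, -0.056, 0.702, 0.059]
wrist_force: [-0.8, 0.5, -0.8]
opening: 0.999
```

```bash
python3 - <<'E'
from p import *
g,s=goalR(9.5);plan([.536,.143,.107],g,3)
E
```

```text
total turn deg [-0.2  0.5 -0.2] world shift [-0.0071  0.0071 -0.0541] tool shift now [ 0.0541  0.008  -0.0063] in goal frame [ 0.0541  0.0082 -0.0059]
[-0.1, 0.2, -0.1, 0.018, 0.0027, -0.0021]
[-0.1, 0.2, -0.1, 0.018, 0.0027, -0.0021]
[-0.1, 0.2, -0.1, 0.018, 0.0027, -0.002]
```

Request:
{"api": "carry_out", "payload": {"motion": [0, 0.5, 0, 0, 0.008, -0.006, -1, 0, 0, 0, 0, 0, 0, -1, 0, 0, 0, 0.02, 0, 0, -1, 0, 0, 0, 0.017, 0, 0, -1, 0, 0, 0, 0, 0, 0, -1]}}

```text
time_s: 3.7
eef_pos: [0.5344, 0.1472, 0.1255]
eef_rot: [0.705, -0.057, 0.704, 0.06]
wrist_force: [-1.0, 0.0, 0.2]
opening: 1.004
```

```bash
python3 - <<'E'
from p import *
g,s=goalR(9.5);plan([.536,.143,.107],g,1)
E
```

```text
total turn deg [ 0.   0.1 -0.2] world shift [ 0.0016 -0.0042 -0.0185] tool shift now [ 0.0185 -0.0045  0.0008] in goal frame [ 0.0185 -0.0044  0.0008]
[0.0, 0.1, -0.2, 0.0185, -0.0045, 0.0008]
```

Request:
{"api": "carry_out", "payload": {"motion": [0, 0, 0, 0.008, -0.003, 0.001, -1, 0, 0, 0, 0.008, 0, 0, -1, 0, 0, 0, 0, 0, 0, -1]}}

```text
time_s: 4.0
eef_pos: [0.5363, 0.1463, 0.1107]
eef_rot: [0.706, -0.058, 0.703, 0.061]
wrist_force: [-0.4, -0.8, 0.2]
opening: 1.0
```

```bash
python3 - <<'E'
from p import *
g,s=goalR(9.5);plan([.536,.143,.107],g,1)
E
```

```text
total turn deg [ 0.2  0.3 -0.2] world shift [-0.0003 -0.0033 -0.0037] tool shift now [ 0.0037 -0.0032 -0.0009] in goal frame [ 0.0037 -0.0032 -0.0009]
[0.2, 0.3, -0.2, 0.0037, -0.0032, -0.0009]
```

Request:
{"api": "carry_out", "payload": {"motion": [0, 0, 0, 0.004, -0.002, 0, -1, 0, 0, 0, 0, 0, 0, -0.2, 0, 0, 0, 0, 0, 0, 0.2, 0, 0, 0, 0, 0, 0, 0.6, 0, 0, 0, 0, 0, 0, 1, 0, 0, 0, 0, 0, 0, 1, 0, 0, 0, 0, 0, 0, 1]}}

```text
time_s: 4.7
eef_pos: [0.5381, 0.144, 0.1081]
eef_rot: [0.707, -0.058, 0.702, 0.061]
wrist_force: [-0.5, 0.7, -0.4]
opening: 0.682
```

```bash
python3 - <<'E'
from m import *
a=ctrl.camera("top");b=ctrl.camera("side")
k=np.zeros((400,800,3),np.uint8)
k[:,:400]=cv2.resize(a[150:250,225:325],(400,400));k[:,400:]=cv2.resize(b[190:290,275:375],(400,400))
cv2.imwrite("pics/c.png",cv2.convertScaleAbs(k,alpha=1.6));print(ctrl.get_obs()["opening"],tool()[0])
E
```

```text
0.6825890522152371 [0.53806564 0.14401332 0.10810614]
```

View pics/c.png

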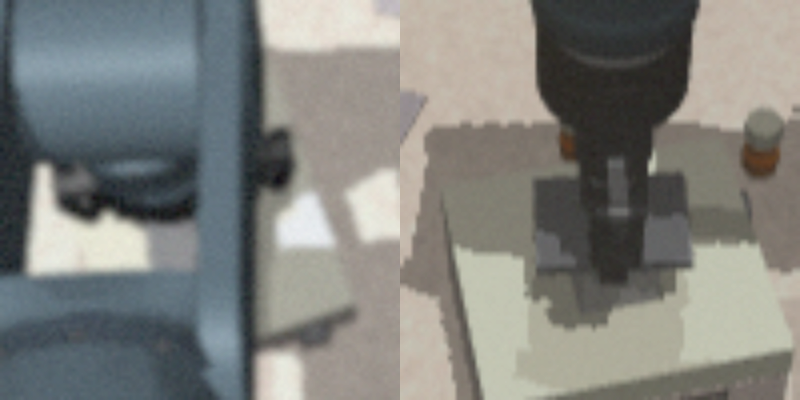

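The fingers have stopped at about 58 mm on the 60 mm plate. The side view (finger px 614, plate centre 613) shows the grip centred. Lifting now.

Request:
{"api": "carry_out", "payload": {"motion": [0, 0, 0, -0.01, 0, 0, 1, 0, 0, 0, -0.02, 0, 0, 1, 0, 0, 0, -0.02, 0, 0, 1, 0, 0, 0, -0.01, -0.01, 0, 1, 0, 0, 0, 0, -0.025, 0, 1]}}

```text
time_s: 5.3
eef_pos: [0.5427, 0.1101, 0.1715]
eef_rot: [0.706, -0.059, 0.702, 0.063]
wrist_force: [0.7, 0.4, -0.8]
opening: 0.679
```

```bash
python3 - <<'E'
from p import *
print(ctrl.get_obs()["opening"])
g,s=goalR(19.5);plan([.5245,-.168,.12],g,9)
E
```

```text
0.6794067090264178
total turn deg [-9.6  0.4 -0.2] world shift [-0.0182 -0.2781 -0.0515] tool shift now [ 0.0501 -0.271  -0.0661] in goal frame [ 0.0515 -0.2561 -0.11  ]
[-1.1, 0.0, -0.0, 0.0056, -0.0301, -0.0073]
[-1.1, 0.0, -0.0, 0.0056, -0.03, -0.0079]
[-1.1, 0.0, -0.0, 0.0056, -0.0298, -0.0084]
[-1.1, 0.0, -0.0, 0.0056, -0.0297, -0.009]
[-1.1, 0.0, -0.0, 0.0056, -0.0295, -0.0095]
[-1.1, 0.0, -0.0, 0.0057, -0.0293, -0.0101]
[-1.1, 0.0, -0.0, 0.0057, -0.0291, -0.0106]
[-1.1, 0.0, -0.0, 0.0057, -0.0289, -0.0112]
[-1.1, 0.0, -0.0, 0.0057, -0.0287, -0.0117]
```

Request:
{"api": "carry_out", "payload": {"motion": [-1, 0, 0, 0.002, -0.03, -0.007, 1, -1, 0, 0, 0.003, -0.03, -0.008, 1, -1, 0, 0, 0.005, -0.03, -0.008, 1, -1, 0, 0, 0.005, -0.03, -0.009, 1, -1, 0, 0, 0.005, -0.03, -0.01, 1, -1, 0, 0, 0.005, -0.029, -0.01, 1, -1, 0, 0, 0.006, -0.029, -0.011, 1, -1, 0, 0, 0.006, -0.024, -0.011, 1, -1, 0, 0, 0.003, -0.01, -0.007, 1, 0, 0, 0, 0, 0, 0, 1]}}

```text
time_s: 6.3
eef_pos: [0.5214, -0.164, 0.1341]
eef_rot: [0.702, -0.118, 0.693, 0.117]
wrist_force: [0.2, -0.1, -1.0]
opening: 0.677
```

```bash
python3 - <<'E'
from p import *
from m import rect
g,s=goalR(19.5);plan([.5245,-.168,.06],g,1)
for c in["top","side"]:
    ctrl.camera(c); rect(c,"cover",tool()[0][2]+.015,[.5245,-.168]); rect(c,"spare_top",.016,[.5245,-.168])
E
```

```text
total turn deg [-0.4  0.7  0.2] world shift [ 0.0031 -0.004  -0.0741] tool shift now [ 0.0742 -0.0045  0.0007] in goal frame [ 0.0741 -0.0048  0.0016]
[-0.4, 0.7, 0.2, 0.0742, -0.0045, 0.0007]
top cover 0.77 c 492.6 -171.8 size 54.1 22.7 longaxis 85.8 bbox [395 211] [418 221]
side cover 0.72 c 544.2 -152.9 size 40.4 66.8 longaxis -81.5 bbox [329 137] [345 154]
side spare_top 0.59 c 523.9 -171.2 size 88.9 70.6 longaxis 22.2 bbox [327 167] [359 188]
```

Request:
{"api": "carry_out", "payload": {"motion": [-0.4, 0.7, 0.2, 0.02, -0.003, 0.001, 1, 0, 0, 0, 0.025, 0, 0, 1, 0, 0, 0, 0.025, 0, 0, 1, 0, 0, 0, 0.017, 0, 0, 1, 0, 0, 0, 0, 0, 0, 1, 0, 0, 0, 0, 0, 0, 1]}}

```text
time_s: 7.2
eef_pos: [0.5286, -0.1596, 0.0482]
eef_rot: [0.698, -0.125, 0.694, 0.122]
wrist_force: [0.2, 0.6, -0.7]
opening: 0.682
```

```bash
python3 - <<'E'
from p import *
g,s=goalR(19.5);plan([.525,-.170,.014],g,1)
a=ctrl.camera("top");b=ctrl.camera("side")
k=np.zeros((400,800,3),np.uint8)
k[:,:400]=cv2.resize(a[180:240,365:425],(400,400),interpolation=2);k[:,400:]=cv2.resize(b[140:200,312:372],(400,400),interpolation=2)
cv2.imwrite("pics/d.png",cv2.convertScaleAbs(k,alpha=1.8))
p,r=tool(); z=p[2]+.0065
for cam in["top","side"]:
  for zz in(z,.016 if 1 else 0):
    print(cam,round(zz,3),[pix(cam,[*(np.array([p[0],p[1]])+R.from_euler('z',19.5,degrees=True).apply([i*.042,j*.03,0])[:2]),zz]).round(1).tolist() for i,j in((1,1),(1,-1),(-1,-1),(-1,1))])
E
```

```text
total turn deg [0.7 0.3 0.3] world shift [-0.0036 -0.0104 -0.0342] tool shift now [ 0.0342 -0.0083 -0.0071] in goal frame [ 0.0342 -0.0086 -0.0069]
[0.7, 0.3, 0.3, 0.0342, -0.0083, -0.0071]
top 0.055 [[378.6, 196.9], [400.6, 189.1], [412.7, 219.7], [390.5, 227.6]]
top 0.016 [[377.1, 199.9], [398.4, 192.4], [410.2, 222.1], [388.6, 229.8]]
side 0.055 [[329.6, 180.1], [324.6, 165.1], [353.6, 160.7], [359.5, 175.4]]
side 0.016 [[329.4, 190.1], [324.5, 175.1], [352.9, 170.6], [358.6, 185.3]]
```

View pics/d.png

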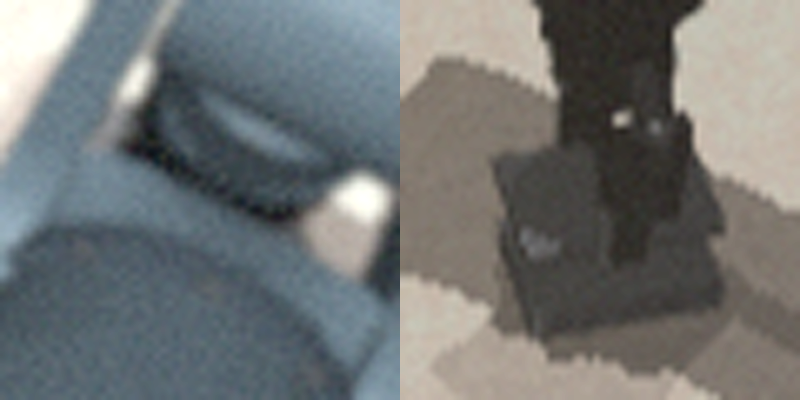

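The side crop shows the held cover (px 326–361, 164–175) above the pile (front corner px 333,191), with the arm about 9 mm too far to +y. I'll correct that before lowering.

Request:
{"api": "carry_out", "payload": {"motion": [0.4, 0.3, 0.3, 0.01, -0.007, -0.004, 1, 0, 0, 0, 0, 0, 0, 1, 0, 0, 0, 0, 0, 0, 1]}}

```text
time_s: 7.6
eef_pos: [0.5293, -0.1696, 0.0406]
eef_rot: [0.698, -0.122, 0.695, 0.12]
wrist_force: [0.4, -0.1, 0.5]
opening: 0.681
```

```bash
python3 - <<'E'
from p import *
g,s=goalR(19.5)
plan([.527,-.168,.014],g,1);plan([.527,-.168,.014],g,1)
E
```

```text
total turn deg [0.2 0.2 0.2] world shift [-0.0023  0.0016 -0.0266] tool shift now [ 0.0266  0.0024 -0.0017] in goal frame [ 0.0266  0.0023 -0.0016]
[0.2, 0.2, 0.2, 0.0266, 0.0024, -0.0017]
total turn deg [0.2 0.2 0.2] world shift [-0.0023  0.0016 -0.0266] tool shift now [ 0.0266  0.0024 -0.0017] in goal frame [ 0.0266  0.0023 -0.0016]
[0.2, 0.2, 0.2, 0.0266, 0.0024, -0.0017]
```

Request:
{"api": "carry_out", "payload": {"motion": [0.2, 0.2, 0.2, 0.01, 0.001, -0.001, 1, 0, 0, 0, 0.01, 0, 0, 1, 0, 0, 0, 0, 0, 0, 1, 0, 0, 0, 0, 0, 0, 1]}}

```text
time_s: 8.0
eef_pos: [0.5279, -0.1693, 0.0189]
eef_rot: [0.697, -0.12, 0.697, 0.12]
wrist_force: [0.7, -0.7, -0.0]
opening: 0.68
```

```bash
python3 - <<'E'
from p import *
g,s=goalR(19.5)
plan([.527,-.168,.013],g,1)
E
```

```text
total turn deg [-0. -0.  0.] world shift [-0.0009  0.0013 -0.0059] tool shift now [ 0.0059  0.0015 -0.0004] in goal frame [ 0.0059  0.0015 -0.0004]
[-0.0, -0.0, 0.0, 0.0059, 0.0015, -0.0004]
```

Request:
{"api": "carry_out", "payload": {"motion": [0, 0, 0, 0.006, 0.001, 0, 1, 0, 0, 0, 0, 0, 0, 1, 0, 0, 0, 0, 0, 0, 1]}}

```text
time_s: 8.3
eef_pos: [0.5274, -0.168, 0.0122]
eef_rot: [0.697, -0.12, 0.697, 0.12]
wrist_force: [0.6, 0.7, -0.1]
opening: 0.682
```

Request:
{"api": "carry_out", "payload": {"motion": [0, 0, 0, 0, 0, 0, 0.2, 0, 0, 0, 0, 0, 0, -0.2, 0, 0, 0, 0, 0, 0, -1, 0, 0, 0, 0, 0, 0, -1, 0, 0, 0, 0, 0, 0, -1, 0, 0, 0, -0.02, 0, 0, -1, 0, 0, 0, -0.04, 0, 0, -1, 0, 0, 0, -0.04, 0, 0, -1, 0, 0, 0, -0.03, 0.02, 0, -1, 0, 0, 0, 0, 0.03, 0, -1]}}

```text
time_s: 9.3
eef_pos: [0.5115, -0.1227, 0.1475]
eef_rot: [0.697, -0.119, 0.697, 0.118]
wrist_force: [0.1, -0.5, 0.6]
opening: 0.999
```

```bash
python3 - <<'E'
from p import *
print(ctrl.get_obs()["opening"])
g,s=goalR(19)
plan([.536,.144,.14],g,9)
E
```

```text
0.9994926301340297
total turn deg [ 0.3 -0.   0. ] world shift [ 0.0245  0.2667 -0.0075] tool shift now [0.0073 0.2437 0.1112] in goal frame [0.0075 0.2442 0.11  ]
[0.0, -0.0, 0.0, 0.0008, 0.0271, 0.0124]
[0.0, -0.0, 0.0, 0.0008, 0.0271, 0.0123]
[0.0, -0.0, 0.0, 0.0008, 0.0271, 0.0123]
[0.0, -0.0, 0.0, 0.0008, 0.0271, 0.0123]
[0.0, -0.0, 0.0, 0.0008, 0.0271, 0.0123]
[0.0, -0.0, 0.0, 0.0008, 0.0271, 0.0123]
[0.0, -0.0, 0.0, 0.0008, 0.0271, 0.0123]
[0.0, -0.0, 0.0, 0.0008, 0.0271, 0.0123]
[0.0, -0.0, 0.0, 0.0008, 0.0271, 0.0122]
```

Request:
{"api": "carry_out", "payload": {"motion": [0, 0, 0, 0, 0.027, 0.012, -1, 0, 0, 0, 0, 0.027, 0.012, -1, 0, 0, 0, 0, 0.027, 0.012, -1, 0, 0, 0, 0, 0.015, 0.008, -1]}}

```text
time_s: 9.7
eef_pos: [0.5215, -0.0139, 0.1507]
eef_rot: [0.699, -0.119, 0.696, 0.117]
wrist_force: [-0.1, 0.4, -0.7]
opening: 1.008
```

```bash
python3 - <<'E'
from p import *
from m import rect
a=ctrl.camera("top");b=ctrl.camera("side")
for c in["top","side"]:
    rect(c,"spare_top",.024,[.5245,-.168]); rect(c,"cover",.024,[.5245,-.168]); rect(c,"spare_low",.016,[.5245,-.168]);rect(c,"block",.114,[.536,.144]);rect(c,"bath_pad",.079,[.536,.144])
    for t in["block","pocket"]:
        for d in ctrl.landmark_of(c,t):
            P=w(c,d["point"]);print(c,t,round(d["conf"],2),P.round(4))
k=np.zeros((400,800,3),np.uint8)
k[:,:400]=cv2.resize(a[180:240,365:425],(400,400),interpolation=2);k[:,400:]=cv2.resize(b[140:200,312:372],(400,400),interpolation=2)
k2=np.zeros((200,800,3),np.uint8);k2[:,:300]=cv2.resize(a[165:245,235:355],(300,200),interpolation=2);k2[:,400:700]=cv2.resize(b[225:305,275:395],(300,200),interpolation=2)
cv2.imwrite("pics/e.png",cv2.convertScaleAbs(np.vstack([k,k2]),alpha=1.7))
g,s=goalR(19)
plan([.536,.144,.14],g,5)
E
```

```text
top block 0.92 c 532.3 145.4 size 50.8 53.7 longaxis -67.0 bbox [261 191] [284 215]
top bath_pad 0.95 c 531.1 146.4 size 180.3 149.9 longaxis 18.8 bbox [236 164] [296 248]
top block 0.64 [0.5345 0.1447 0.0569]
top pocket 0.8 [0.5384 0.1447 0.0794]
top pocket 0.69 [ 0.7628 -0.1966  0.0772]
top pocket 0.61 [0.2999 0.196  0.0593]
side cover 0.56 c 549.0 -160.6 size 35.9 66.1 longaxis -70.4 bbox [327 169] [341 186]
side block 0.76 c 534.9 155.3 size 51.0 75.2 longaxis -71.2 bbox [316 237] [339 267]
side bath_pad 0.79 c 530.5 160.0 size 177.1 189.4 longaxis -71.3 bbox [286 224] [372 307]
side block 0.95 [0.5378 0.1405 0.0547]
side pocket 0.85 [0.5366 0.1433 0.0771]
side pocket 0.67 [ 0.7608 -0.1987  0.0789]
side pocket 0.57 [0.2986 0.1888 0.0611]
total turn deg [0.1 0.2 0.2] world shift [ 0.0144  0.16   -0.0103] tool shift now [0.01   0.1466 0.0659] in goal frame [0.0103 0.1466 0.0657]
[0.0, 0.0, 0.0, 0.002, 0.0293, 0.0132]
[0.0, 0.0, 0.0, 0.002, 0.0293, 0.0132]
[0.0, 0.0, 0.0, 0.002, 0.0293, 0.0132]
[0.0, 0.0, 0.0, 0.002, 0.0293, 0.0132]
[0.0, 0.0, 0.0, 0.0021, 0.0293, 0.0132]
```

View pics/e.png

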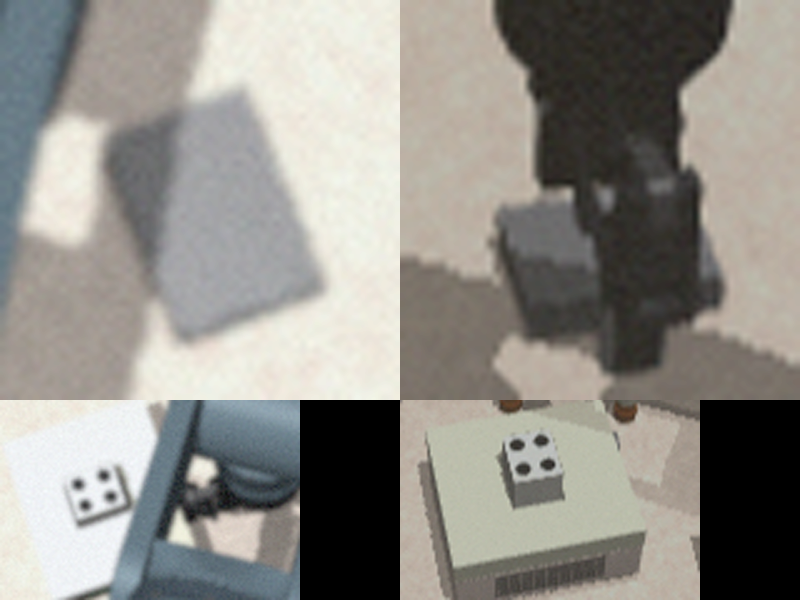

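The top view shows the cover lying square on the pile (crop corners 108,160 / 245,92 / 325,285 / 185,340, with no ledge showing). The block is bare and upright at top px (274,203). Moving over the block.

Request:
{"api": "carry_out", "payload": {"motion": [0, 0, 0, 0, 0.029, 0.013, -1, 0, 0, 0, 0, 0.029, 0.013, -1, 0, 0, 0, 0, 0.029, 0.013, -1, 0, 0, 0, 0, 0.026, 0.013, -1, 0, 0, 0, 0.005, 0.008, 0.004, -1, 0, 0, 0, 0, 0, 0, -1, 0, 0, 0, 0, 0, 0, -1]}}

```text
time_s: 11.2
eef_pos: [0.536, 0.1192, 0.1447]
eef_rot: [0.699, -0.118, 0.696, 0.115]
wrist_force: [1.0, -1.1, 0.6]
opening: 1.002
```

```bash
python3 - <<'E'
from p import *
g,s=goalR(18.9)
plan([.536,.144,.084],g,1)
E
```

```text
total turn deg [0.1 0.2 0.3] world shift [-0.      0.0248 -0.0607] tool shift now [0.0606 0.0238 0.0078] in goal frame [0.0607 0.0234 0.008 ]
[0.1, 0.2, 0.3, 0.0606, 0.0238, 0.0078]
```

Request:
{"api": "carry_out", "payload": {"motion": [0, 0.2, 0.3, 0, 0.018, 0.006, -1, 0, 0, 0, 0, 0.004, 0.002, -1, 0, 0, 0, 0, 0, 0, -1]}}

```text
time_s: 11.5
eef_pos: [0.5366, 0.1394, 0.1444]
eef_rot: [0.697, -0.116, 0.698, 0.115]
wrist_force: [-0.6, 0.4, -0.2]
opening: 1.003
```

```bash
python3 - <<'E'
from p import *
g,s=goalR(18.9)
plan([.536,.144,.084],g,1)
E
```

```text
total turn deg [-0.1 -0.   0.1] world shift [-0.0006  0.0046 -0.0604] tool shift now [0.0604 0.0046 0.001 ] in goal frame [0.0604 0.0046 0.001 ]
[-0.1, -0.0, 0.1, 0.0604, 0.0046, 0.001]
```

Request:
{"api": "carry_out", "payload": {"motion": [0, 0, 0, 0.015, 0.004, 0, -1, 0, 0, 0, 0.02, 0, 0, -1, 0, 0, 0, 0.015, 0, 0, -1, 0, 0, 0, 0, 0, 0, -1, 0, 0, 0, 0, 0, 0, -1]}}

```text
time_s: 12.0
eef_pos: [0.5347, 0.1395, 0.0901]
eef_rot: [0.697, -0.115, 0.698, 0.113]
wrist_force: [-0.1, 0.4, 0.7]
opening: 1.0
```

```bash
python3 - <<'E'
from p import *
g,s=goalR(18.9)
plan([.536,.144,.084],g,1)
E
```

```text
total turn deg [-0.3 -0.1  0.1] world shift [ 0.0013  0.0045 -0.0061] tool shift now [0.0061 0.0039 0.0027] in goal frame [0.0061 0.0039 0.0027]
[-0.3, -0.1, 0.1, 0.0061, 0.0039, 0.0027]
```

Request:
{"api": "carry_out", "payload": {"motion": [-0.3, 0, 0, 0.005, 0.004, 0.002, -1, 0, 0, 0, 0.001, 0.001, 0, -1, 0, 0, 0, 0, 0, 0, -0.3, 0, 0, 0, 0, 0, 0, 0.1, 0, 0, 0, 0, 0, 0, 0.2]}}

```text
time_s: 12.5
eef_pos: [0.5363, 0.1448, 0.0856]
eef_rot: [0.698, -0.117, 0.697, 0.115]
wrist_force: [1.1, -1.0, -2.2]
opening: 0.578
```

Request:
{"api": "carry_out", "payload": {"motion": [0, 0, 0, 0, 0, 0, 0.3, 0, 0, 0, 0, 0, 0, 0.5, 0, 0, 0, 0, 0, 0, 1, 0, 0, 0, 0, 0, 0, 1, 0, 0, 0, 0, 0, 0, 1]}}

```text
time_s: 13.0
eef_pos: [0.5364, 0.1446, 0.0856]
eef_rot: [0.698, -0.117, 0.697, 0.115]
wrist_force: [0.2, -0.8, -0.9]
opening: 0.575
```

```bash
python3 - <<'E'
from p import *
o=ctrl.get_obs();print(o["wrist_force"],o["torque"],o["opening"])
g,s=goalR(18.9);plan([.536,.144,.084],g,1);print(tool()[1].as_matrix().round(3))
E
```

```text
[ 0.15966486 -0.84226719 -0.94648833] [ 0.03552309 -0.03589899  0.09047306] 0.5748236420807434
total turn deg [-0.   0.1  0.2] world shift [-0.0004 -0.0006 -0.0016] tool shift now [ 0.0016 -0.0004 -0.0005] in goal frame [ 0.0016 -0.0004 -0.0005]
[-0.0, 0.1, 0.2, 0.0016, -0.0004, -0.0005]
[[ 0.002 -0.324  0.946]
 [-0.004  0.946  0.324]
 [-1.    -0.004  0.001]]
```

The grip on the block is firm (49 mm opening). Tool y is the bath's left and tool z is the bath's +x, so leaning left is a negative turn about tool z. Next is a helper that plans each swing about its bar.

```bash
cat > k.py <<'E'
import sys
from p import *
# usage: side(+1 left pivot/-1 right/0 none) lean_deg(+left) rows [lift]
s,th,n=int(sys.argv[1]),float(sys.argv[2]),int(sys.argv[3]); lift=float(sys.argv[4]) if len(sys.argv)>4 else 0
C=np.array([.5364,.1446,.069]); a=np.radians(18.9); B=R.from_euler('z',18.9,degrees=True)
up=goalR(18.9,1)[0]
p,r=tool(); o=ctrl.get_obs()
e=(up.inv()*r).as_rotvec(degrees=True); print("t",o["time_s"],"lean left now",round(-e[2],2),"other",e[:2].round(2),"F",np.array(o["wrist_force"]).round(1),"M",np.array(o["torque"]).round(2),"op",round(o["opening"],3),"tcp rel(bath)",B.inv().apply(p-C).round(4))
g=up*R.from_rotvec([0,0,-th],degrees=True)
c=C+B.apply([0,.025*s,0])
D=g*r.inv(); P=c+D.apply(p-c) if s else p; P=P+[0,0,lift]
rv=(r.inv()*g).as_rotvec()
ps=[];rs=[]
for i in range(n+1):
    ri=r*R.from_rotvec(rv*i/n); q=(c+(ri*r.inv()).apply(p-c) if s else p)+np.array([0,0,lift*i/n]); ps.append(q);rs.append(ri)
for i in range(n): print(np.r_[np.degrees(rv/n).round(2),rs[i].inv().apply(ps[i+1]-ps[i]).round(4)].tolist())
E
python3 k.py 1 7.5 5
```

```text
t 13.0 lean left now 0.24 other [ 0.   -0.07] F [ 0.2 -0.8 -0.9] M [ 0.04 -0.04  0.09] op 0.575 tcp rel(bath) [-0.     -0.      0.0166]
[-0.0, 0.01, -1.45, -0.0006, 0.0004, 0.0]
[-0.0, 0.01, -1.45, -0.0006, 0.0004, 0.0]
[-0.0, 0.01, -1.45, -0.0006, 0.0004, 0.0]
[-0.0, 0.01, -1.45, -0.0006, 0.0004, 0.0]
[-0.0, 0.01, -1.45, -0.0006, 0.0004, 0.0]
```

Request:
{"api": "carry_out", "payload": {"motion": [0, 0, -2, -0.0009, 0.0006, 0, 1, 0, 0, -2, -0.0009, 0.0006, 0, 1, 0, 0, -2, -0.0009, 0.0006, 0, 1]}}

```text
time_s: 13.3
eef_pos: [0.5354, 0.147, 0.0879]
eef_rot: [0.703, -0.152, 0.69, 0.077]
wrist_force: [1.2, -2.2, -1.7]
opening: 0.573
```

```bash
python3 k.py 1 7.5 2
```

```text
t 13.3 lean left now 6.14 other [ 0.23 -0.05] F [ 1.2 -2.2 -1.7] M [0.7  0.21 0.12] op 0.573 tcp rel(bath) [-0.0001  0.0026  0.0189]
[-0.12, 0.02, -0.68, -0.0003, 0.0002, 0.0001]
[-0.12, 0.02, -0.68, -0.0003, 0.0002, 0.0001]
```

Request:
{"api": "carry_out", "payload": {"motion": [0, 0, -1, -0.0005, 0.0003, 0, 1, 0, 0, -0.4, 0, 0, 0, 1]}}

```text
time_s: 13.5
eef_pos: [0.5353, 0.1475, 0.0884]
eef_rot: [0.704, -0.161, 0.688, 0.068]
wrist_force: [-0.1, -3.5, -0.0]
opening: 0.572
```

```bash
python3 k.py -1 -7.3 6; python3 - <<'E'
from h import *
a=ctrl.camera("top");b=ctrl.camera("side")
k=np.zeros((400,800,3),np.uint8)
k[:,:400]=cv2.resize(a[160:250,230:320],(400,400),interpolation=2);k[:,400:]=cv2.resize(b[220:280,295:355],(400,400),interpolation=2)
cv2.imwrite("pics/f.png",cv2.convertScaleAbs(k,alpha=1.7))
E
```

```text
t 13.5 lean left now 7.64 other [ 0.2  -0.05] F [-0.1 -3.5 -0. ] M [0.62 0.35 0.08] op 0.572 tcp rel(bath) [-0.0001  0.0031  0.0194]
[-0.03, 0.01, 2.49, -0.0011, -0.001, -0.0]
[-0.03, 0.01, 2.49, -0.0011, -0.001, -0.0]
[-0.03, 0.01, 2.49, -0.0011, -0.001, -0.0]
[-0.03, 0.01, 2.49, -0.0011, -0.001, -0.0]
[-0.03, 0.01, 2.49, -0.0011, -0.001, -0.0]
[-0.03, 0.01, 2.49, -0.0011, -0.001, -0.0]
```

View pics/f.png

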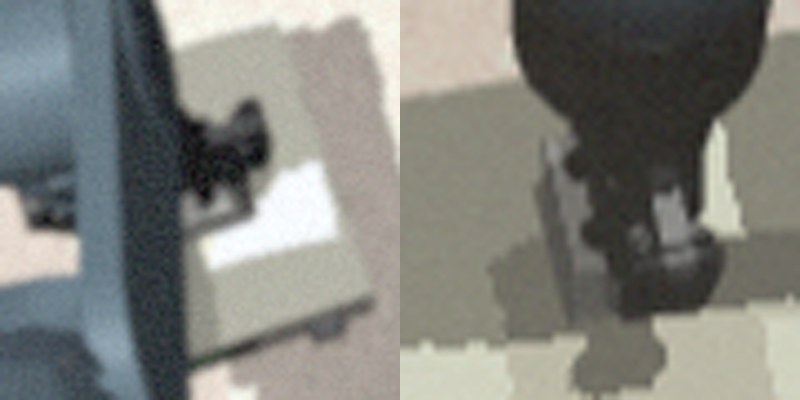

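In the side crop the block (slanted edge from 545,140 to 572,315) leans with the fingers. Swinging right about the right bar.

Request:
{"api": "carry_out", "payload": {"motion": [0, 0, 2.5, -0.0011, -0.001, 0, 1, 0, 0, 2.5, -0.0011, -0.001, 0, 1, 0, 0, 2.5, -0.0011, -0.001, 0, 1, 0, 0, 2.5, -0.0011, -0.001, 0, 1, 0, 0, 2.5, -0.0011, -0.001, 0, 1]}}

```text
time_s: 14.1
eef_pos: [0.5371, 0.1418, 0.0926]
eef_rot: [0.692, -0.085, 0.701, 0.148]
wrist_force: [-1.0, 1.1, -2.6]
opening: 0.574
```

```bash
python3 k.py -1 -7.3 2
```

```text
t 14.1 lean left now -5.12 other [-0.1  -0.09] F [-1.   1.1 -2.6] M [-1.02 -0.26 -0.04] op 0.574 tcp rel(bath) [-0.0003 -0.0029  0.0236]
[0.05, 0.04, 1.09, -0.0005, -0.0004, 0.0]
[0.05, 0.04, 1.09, -0.0005, -0.0004, 0.0]
```

Request:
{"api": "carry_out", "payload": {"motion": [0, 0, 1.4, -0.0009, -0.0005, 0, 1, 0, 0, 1, -0.0009, -0.0004, 0, 1]}}

```text
time_s: 14.3
eef_pos: [0.5374, 0.1403, 0.0936]
eef_rot: [0.689, -0.069, 0.703, 0.163]
wrist_force: [1.7, 3.3, -7.4]
opening: 0.574
```

```bash
python3 k.py 1 7.3 6
```

```text
t 14.3 lean left now -7.69 other [-0.05 -0.1 ] F [ 1.7  3.3 -7.4] M [-0.73 -0.77 -0.05] op 0.574 tcp rel(bath) [-0.0004 -0.0044  0.0246]
[0.01, 0.02, -2.5, -0.0011, 0.0013, 0.0]
[0.01, 0.02, -2.5, -0.0011, 0.0013, 0.0]
[0.01, 0.02, -2.5, -0.0011, 0.0013, 0.0]
[0.01, 0.02, -2.5, -0.0011, 0.0013, 0.0]
[0.01, 0.02, -2.5, -0.0011, 0.0013, 0.0]
[0.01, 0.02, -2.5, -0.0011, 0.0013, 0.0]
```

Request:
{"api": "carry_out", "payload": {"motion": [0, 0, -2.5, -0.0013, 0.0013, 0, 1, 0, 0, -2.5, -0.0013, 0.0013, 0, 1, 0, 0, -2.5, -0.0013, 0.0013, 0, 1, 0, 0, -2.5, -0.0013, 0.0013, 0, 1, 0, 0, -2.5, -0.0013, 0.0013, 0, 1, 0, 0, -1.6, -0.0009, 0.0008, 0, 1]}}

```text
time_s: 14.9
eef_pos: [0.5349, 0.1475, 0.0997]
eef_rot: [0.704, -0.153, 0.69, 0.075]
wrist_force: [1.6, -3.1, -2.9]
opening: 0.574
```

```bash
python3 k.py -1 -7 6
```

```text
t 14.9 lean left now 6.45 other [ 0.33 -0.07] F [ 1.6 -3.1 -2.9] M [-0.47 -0.32  0.09] op 0.574 tcp rel(bath) [-0.0005  0.0032  0.0307]
[-0.05, 0.01, 2.24, -0.0009, -0.0013, -0.0]
[-0.05, 0.01, 2.24, -0.0009, -0.0013, -0.0]
[-0.05, 0.01, 2.24, -0.0009, -0.0013, -0.0]
[-0.05, 0.01, 2.24, -0.0009, -0.0013, -0.0]
[-0.05, 0.01, 2.24, -0.0009, -0.0013, -0.0]
[-0.05, 0.01, 2.24, -0.0009, -0.0013, -0.0]
```

Request:
{"api": "carry_out", "payload": {"motion": [0, 0, 2.3, -0.0011, -0.0013, 0, 1, 0, 0, 2.3, -0.0011, -0.0013, 0, 1, 0, 0, 2.3, -0.0011, -0.0013, 0, 1, 0, 0, 2.3, -0.0011, -0.0013, 0, 1, 0, 0, 2.3, -0.0011, -0.0013, 0, 1, 0, 0, 1.5, -0.0006, -0.0008, 0, 1]}}

```text
time_s: 15.5
eef_pos: [0.5368, 0.1414, 0.1065]
eef_rot: [0.69, -0.075, 0.703, 0.157]
wrist_force: [-0.1, 0.4, -2.0]
opening: 0.57
```

```bash
python3 k.py 0 0 4 .004
```

```text
t 15.5 lean left now -6.8 other [-0.02 -0.06] F [-0.1  0.4 -2. ] M [-0.14 -0.06 -0.06] op 0.57 tcp rel(bath) [-0.0006 -0.0032  0.0375]
[0.01, 0.01, -1.7, -0.001, 0.0001, 0.0]
[0.01, 0.01, -1.7, -0.001, 0.0001, 0.0]
[0.01, 0.01, -1.7, -0.001, 0.0001, 0.0]
[0.01, 0.01, -1.7, -0.001, 0.0, 0.0]
```

Request:
{"api": "carry_out", "payload": {"motion": [0, 0, -1.7, -0.001, 0.001, 0, 1, 0, 0, -1.7, -0.001, 0.001, 0, 1, 0, 0, -1.7, -0.001, 0.001, 0, 1, 0, 0, -1.5, -0.003, 0, 0, 1, 0, 0, 0, -0.005, 0, 0, 1, 0, 0, 0, 0, 0, 0, 1]}}

```text
time_s: 16.1
eef_pos: [0.5346, 0.1447, 0.1177]
eef_rot: [0.698, -0.118, 0.697, 0.113]
wrist_force: [0.1, -0.3, -2.4]
opening: 0.574
```

```bash
python3 k.py 0 0 1
```

```text
t 16.1 lean left now 0.42 other [0.05 0.05] F [ 0.1 -0.3 -2.4] M [0.04 0.01 0.07] op 0.574 tcp rel(bath) [-0.0017  0.0007  0.0487]
[-0.05, -0.05, 0.42, 0.0, 0.0, 0.0]
```

Request:
{"api": "carry_out", "payload": {"motion": [0, 0, 0.4, -0.004, 0, 0, 1, 0, 0, 0, 0, 0, 0, 1, 0, 0, 0, 0, 0, 0, 1, 0, 0, 0, 0, 0, 0, 1]}}

```text
time_s: 16.5
eef_pos: [0.5346, 0.1446, 0.1221]
eef_rot: [0.697, -0.116, 0.698, 0.116]
wrist_force: [0.3, -0.1, -1.4]
opening: 0.573
```

```bash
python3 k.py 0 0 1; python3 - <<'E'
from m import *
a=ctrl.camera("top");b=ctrl.camera("side")
for c in["top","side"]:
    rect(c,"spare_top",.024,[.5245,-.168]); rect(c,"cover",.024,[.5245,-.168])
    for t in["block","bath_pad"]:
        for d in ctrl.landmark_of(c,t)[:1]: print(c,t,round(d["conf"],2),w(c,d["point"]).round(4))
k=np.zeros((600,800,3),np.uint8)
k[:,:400]=cv2.resize(b[210:300,300:360],(400,600),interpolation=2);k[:300,400:]=cv2.resize(b[145:205,305:385],(400,300),interpolation=2);k[300:,400:]=cv2.resize(a[180:240,360:440],(400,300),interpolation=2)
cv2.imwrite("pics/g.png",cv2.convertScaleAbs(k,alpha=1.7))
E
```

```text
t 16.5 lean left now -0.01 other [0.07 0.04] F [ 0.3 -0.1 -1.4] M [-0.04 -0.05  0.07] op 0.573 tcp rel(bath) [-0.0017  0.0006  0.0531]
[-0.07, -0.04, -0.01, 0.0, 0.0, 0.0]
top cover 0.81 c 525.3 -165.0 size 85.2 60.7 longaxis 20.2 bbox [380 194] [412 229]
top block 0.56 [0.5353 0.1477 0.0908]
top bath_pad 0.95 [0.5361 0.1473 0.0016]
side block 0.7 [0.5336 0.1439 0.088 ]
side bath_pad 0.96 [5.346e-01 1.435e-01 2.000e-04]
```

View pics/g.png

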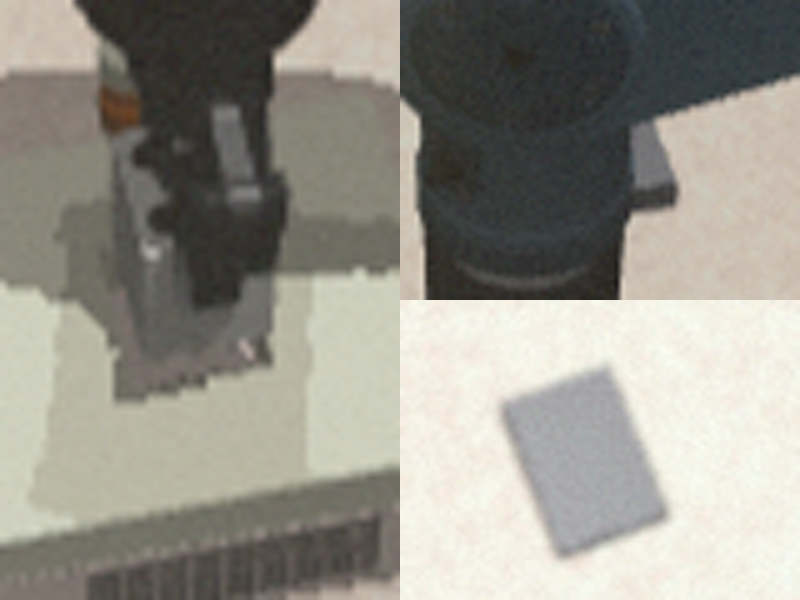

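The side crop shows the block upright in the fingers. Its left edge (115,150 to 140,350) has about the same slope as when it stood in the pocket. The open pocket mouth shows below it, with the underside about 10 mm clear, and the cover lies square on the pile. Handing in.

```bash
python3 -c "
from bench import ctrl
print(ctrl.hand_in())"
```

```text
the job is handed in; nothing more can be done
None
```

I moved the cover onto the pile of spares and let go of it, then gripped the block and rocked it left, right, left, right until it freed. I handed in at about 17 s, with the block held above the pocket.

**Rocking:** the leans, read from the gripper, were about 7.6° left, 7.7° right, 6.5° left and 6.8° right. The vertical wrist force I read between moves stayed under 8 N, well below the 25 N that would lift the bath.

**Block at the end:**
- **Upright:** the gripper's lean was within 0.1°.
- **Clear of the pocket:** both cameras put the underside at 88–91 mm, about 10 mm above the mouth.
- **Held:** the jaw opening held at 0.57 and the wrist carried only a light downward load, reading 1.4–2.4 N against the 3 N expected.

**Cover on the pile:** the top view shows it square, at a yaw of 20.2° against 19.6° for the pile, with no ledge showing. Its fitted centre is within about 2 mm of where the pile was measured before. At the last check the arm hid most of the pile from the side camera, so the placing was confirmed from the top view only.

**Disagreements:** the two cameras differed by about 3–4 mm sideways. I did not check the bystanders individually; no unexpected wrist force showed.

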